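Tip bearing balls out of a turret-cap dispenser

ROBOT

A 6-joint arm with a two-finger parallel gripper is mounted at the origin on the work surface. World frame = base frame: x ahead of the robot, y to its left, z up, the work surface at z = 0. Lengths are in m, angles in rad, forces in N, time in s.
With the tool pointing down it reaches from about 0.35 to 0.725 m from the base axis. Payload 4.3 kg.
Tool frame: the origin (TCP) lies midway between the tips of the shut fingers; the grasp point (between the pads) lies 19 mm behind it; z points along the fingers, y is the direction in which the jaws open and shut (so a half turn about z gives the same grasp; the last joint's range is limited). The gripper opens to 85 mm and grips with 20 to 120 N. Pads are 22 mm wide; open, the fingers measure 114 mm over their backs; the gripper's body (76 mm by 85 mm) begins 54 mm behind the grasp point. The pads swing forward as they close: fully open they stand 13 mm farther back than shut.
Start: joints at [1.112, 0.377, 0.081, 1.274, 0, 1.46], TCP at [0.197, 0.54, 0.231] pointing down, gripper open.
Joint ranges: [-2.72, 2.72], [-0.84, 1.66], [-1.02, 1.22], [-1.77, 2.12], [-1.37, 1.28], [-3.14, 3.14]. Speed limits (rad/s): [2.57, 2.57, 3.14, 3.14, 3.14, 3.14].

INTERFACE

Orientations are given as a unit quaternion [w, x, y, z].
In Python, from rig import monitor, cams, job_done, nets gives the robot as it stands.
- The arm moves only by the tool move_arm, never from a script. Its argument "deltas" is a list that holds one entry, the list of rows, each a list of 6 numbers: the shift along the world's x, y, z in cm, then the turn, a rotation vector about the world's x, y, z in degrees. In form: [[[dx, dy, dz, wx, wy, wz], ...]]. A call has exactly 5 rows; each row is the pose to reach, as a shift and turn from the pose commanded when the call began; what a row does not reach only later rows make up. A row lasts 1/12 s, in which the tool goes at most 41.7 mm and 7.16 degrees, less where a joint would pass 70% of its speed; a pose out of reach is approached as far as the arm can. A call with a gripper value outside its range is refused whole. "claw" is the opening, from 0 (shut) to 1 (fully open), set as the call begins (left out, the last holds). The fingers move at their own pace and stop on an object; the grip force is fixed at half the most. Time passes only in rows, so rows that repeat a pose let the fingers close, or fill a call up. It gives the time, the measured TCP pose, the force and the opening at its end, in the units of the state.
- monitor.observe(): the state, without advancing time (a new reading comes with each control period).
- cams.capture(name): name is "scene" or "top"; returns a dict with "img" (400x640x3 uint8, red, green, blue), "fx", "fy", "cx", "cy" (pixels), "rvec" (rotation vector, rad) and "tvec" (3), from world to camera coordinates, as OpenCV has them. Camera axes: x right, y down, z forward; pixel columns grow to the right and rows downward; lengths in m; the calibration is good to about 2 mm. A picture is of the moment at which its call begins. There is no depth.
- job_done(): hands the job in, once; it reports no verdict.
Trained networks look in a picture, given as the dict that the camera call returned (one of the last four; its "shot" number tells which), for a name from the list of things; names that differ only in an ending like _2 or _b are one class to them, and where a whole thing is asked for, a point or a joint stands for the part that bears it (a point fixed in the world has none). Each returns a list of dicts, best first, with "conf" (0 to 1); they miss things now and then, are a little off and sometimes report something else, mostly with a low value. They report only what shows in the picture. A call takes as long as a camera call. They do not tell look-alikes from the thing itself.
- nets.recognise(picture, label): "box" ([centre column, centre row, width, height] in pixels, round what is visible of it).
- nets.trace(picture, label): "region" (400x640 bool, what is visible of it) and "box" ([centre column, centre row, width, height] in pixels, round what is visible of it).
The state is a dict: "clock": time; "joint_pos": joint angles; "joint_velocities": joint speeds; "tau": joint torques, N m; "tcp_pos": TCP position; "tcp_rot": TCP orientation; "contact_force": force on the tool from outside, world axes, zero at the start; "torque": the same for the moment, N m; "width": finger opening in m.
Only numpy, scipy, OpenCV 4.12 (cv2) and the standard library are available. Lean on these libraries where they do the work, as an engineer would, in place of code of your own. Each camera call takes 0.05 s, during which the arm holds its last target.

TASK

Get the two steel bearing balls out of the brass dispenser and into the grey tray under its spout. By its bar handle, turn the perforated cap until its one wide opening, the only one the balls fit through, squarely faces the spout; then press the lever pad down to tip the pan until both balls have run out into the tray, and let the pan swing back to rest.

Things in the scene. Friction and masses are not known exactly. Their poses are not given: they have to be found in the camera images.
- cap_bar (a point): Centre of the black bar handle, 62 mm long (its x), 14 wide, 24 high, on the round cap; the cap's metal disc (66 mm across) is 16 mm below this point. The cap's aluminium wall round it (90 mm across, 30 high) has one 40 mm wide opening at the +x end of the bar, four 4 mm slits 72 deg anticlockwise of it and two 10 mm slots 75 deg clockwise. Turns about its z through this point, leaning 4 deg away from the spout.
- turret_cap (a joint): Angle of the cap in the pan, rad, anticlockwise from above positive. 0: the wide opening squarely faces the spout. Stops at -1.5 and 1.5. Starts between 0.95 and 1.4, so it is turned clockwise by this much. Friction 0.05 N m; it stays where it is left and tips along with the pan.
- lever_pad (a point): Centre of the top face of the black rubber pad, 50 mm (x) by 36 (y), 6 thick, on a steel arm right of the spout; rigid with the pan. x points the way the spout points. The pan's axle, parallel to y, is 85 mm behind (-x) and 53 mm below (-z) this point; the cap axis 105 mm to +y. From rest to stop the pad sinks 56 mm, moves 19 mm forward, tilts from 4 deg nose-up to 30 nose-down. Press from above.
- ball_pan (a joint): Tipping angle of the pan, rad. 0: at rest, spout 4 deg up; 0.6: fully tipped against its stop, spout 30 deg down. A spring returns it to 0 when let go; pressing the pad takes about 5 N at the start and 10 N at the stop. The balls take up to about 2 s fully tipped to run out.
- tray: Open grey plastic tray standing fixed under the spout, 150 mm (x) by 120 mm (y), 30 mm high, walls and floor 4 to 5 mm. Origin: centre of its underside, z up. It need not be moved.
- ball0_center (a point): A polished steel bearing ball, 14 mm in diameter, 11 g, lying loose at the start on the brass pan's floor under the cap, towards the side away from the spout. The point is its centre.
- ball1_center (a point): A polished steel bearing ball, 14 mm in diameter, 11 g, lying loose at the start on the brass pan's floor under the cap, towards the side away from the spout. The point is its centre.
Not all that is in view belongs to the job. Leave any brown look-alike of the tray alone.

How it is judged:
On the way, in this order (a step that is already met when the one before it is completed fails the run):
1. the cap is turned so that its wide opening faces the spout, with the pan still at rest (value of joint turret_cap between -0.3 and 0.3 rad and value of joint ball_pan below 0.1 rad), for 0.2 s.
2. the pan is tipped with the wide opening at the spout (value of joint turret_cap between -0.35 and 0.35 rad and value of joint ball_pan above 0.35 rad), for 0.2 s.
At the end, for the whole second after the job is handed in: Both balls lie in the tray, inside its walls and below its rim, slower than 0.1 m/s; the pan is back at rest (within 0.1 rad) and the cap's wide opening still faces the spout (within 0.35 rad) (x of ball0_center in the frame of tray between -0.072 and 0.072 m and y of ball0_center in the frame of tray between -0.057 and 0.057 m and z of each of ball0_center, ball1_center in the frame of tray below 0.027 m and x of ball1_center in the frame of tray between -0.072 and 0.072 m and y of ball1_center in the frame of tray between -0.057 and 0.057 m and value of joint ball_pan below 0.1 rad and value of joint turret_cap between -0.35 and 0.35 rad and linear speed of each of ball0, ball1 below 0.1 m/s); the robot touches nothing.
It also fails if it takes over 45 s, if anything falls off the work surface, if the arm or the gripper's body presses on something with over 40 N, if the wrist force passes 120 N, or if a joint passes its speed limit or range.

## Working session

There is one attempt and no reset: what is moved stays moved. The work goes in short steps, Python scripts to look and compute and a tool call to move; the robot and the scene stay as the last step left them, time stands still between calls to the robot, and variables do not carry over. Pictures are saved under pics/ and viewed, and the job is handed in when it is done.

Besides the shell and the picture viewer there is one more tool, called after "Emit:" by a JSON object that holds its "op" and its "data", one argument or row to a line. move_arm: Moves the arm, as the interface text tells. Its arguments: {"type":"object","properties":{"deltas":{"type":"array","items":{"type":"array","items":{"type":"array","items":{"type":"number"}}}},"claw":{"type":"number"}},"required":["deltas"]}

```bash
mkdir -p pics; ls; python3 - <<'E'
from rig import monitor,cams,nets
import cv2,numpy as np
print(monitor.observe())
for n in ["scene","top"]:
    c=cams.capture(n)
    cv2.imwrite(f"pics/{n}0.png",c["img"][:,:,::-1])
    print({k:v for k,v in c.items() if k!="img"})
    for l in ["cap_bar","lever_pad","tray","ball0_center","turret_cap","ball_pan"]:
        print(n,l,[(np.round(d["box"],1).tolist(),round(d["conf"],2)) for d in nets.recognise(c,l)])
E
```

```text
pics
{'clock': 0.0, 'joint_pos': array([ 1.11167805e+00,  3.78059400e-01,  7.96303970e-02,  1.27440788e+00,
       -2.15339756e-05,  1.46052647e+00]), 'joint_velocities': array([-1.76599731e-03,  1.72461639e-03,  1.26534758e-03, -9.78080027e-05,
        2.28221664e-03, -3.04896029e-04]), 'tau': array([ 1.46476410e-03, -4.63605773e+01,  2.69874269e+01,  2.09892198e-02,
        1.09739303e-04, -4.28196699e-06]), 'tcp_pos': array([0.1962348 , 0.53977771, 0.23036472]), 'tcp_rot': array([-2.76226007e-04,  1.73541013e-01,  9.84826115e-01, -9.82234777e-04]), 'contact_force': array([ 0.09529747,  0.2970396 , -1.24218723]), 'torque': array([ 0.00676008, -0.00402264, -0.04977633]), 'width': 0.08552899401276887}
{'fx': 379.2869356702327, 'fy': 379.2869356702327, 'cx': 318.2651041743455, 'cy': 200.5987117657673, 'rvec': array([ 1.24041621,  2.47004302, -0.76209392]), 'tvec': array([ 0.33093277, -0.25371497,  1.08356961]), 'shot': 1}
scene cap_bar [([334.9, 200.8, 42.5, 44.5], 0.8)]
scene lever_pad [([306.1, 211.2, 106.9, 67.1], 0.87)]
scene tray [([447.8, 216.4, 87.4, 71.3], 0.95), ([283.2, 132.3, 73.7, 59.6], 0.91), ([191.7, 234.2, 85.7, 79.7], 0.84), ([278.9, 268.6, 95.9, 89.5], 0.67)]
scene ball0_center []
scene turret_cap [([335.8, 200.6, 45.1, 41.5], 0.73)]
scene ball_pan [([310.1, 205.7, 107.1, 65.3], 0.89)]
{'fx': 385.22337528119095, 'fy': 385.22337528119095, 'cx': 313.94496117156484, 'cy': 196.25893385638722, 'rvec': array([ 2.19129732, -2.12890937,  0.12914109]), 'tvec': array([-0.06410504,  0.49419978,  0.85807583]), 'shot': 2}
top cap_bar [([289.9, 189.1, 37.1, 39.6], 0.97), ([309.9, 181.8, 104.7, 69.3], 0.23)]
top lever_pad [([311.1, 181.1, 104.5, 68.1], 0.73)]
top tray [([312.3, 139.0, 63.2, 71.4], 0.74), ([412.9, 272.9, 72.6, 81.5], 0.72), ([400.9, 121.3, 65.8, 79.5], 0.61), ([207.9, 274.7, 78.5, 84.2], 0.6)]
top ball0_center []
top turret_cap [([290.9, 191.0, 44.9, 40.6], 0.66)]
top ball_pan []
```

```bash
python3 - <<'E'
import cv2
for n,(x,y) in {"scene":(220,90),"top":(200,90)}.items():
    i=cv2.imread(f"pics/{n}0.png")
    cv2.imwrite(f"pics/{n}0c.png",cv2.resize(i[y:y+200,x:x+220],None,fx=3.6,fy=3,interpolation=cv2.INTER_CUBIC) if 0 else cv2.resize(i[y:y+160,x:x+213],None,fx=3.75,fy=3.75,interpolation=cv2.INTER_CUBIC))
E
```

```text
(no output)
```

View pics/scene0.png

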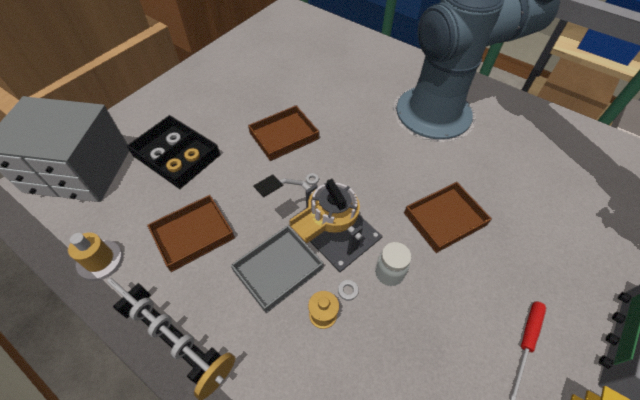

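View pics/top0.png

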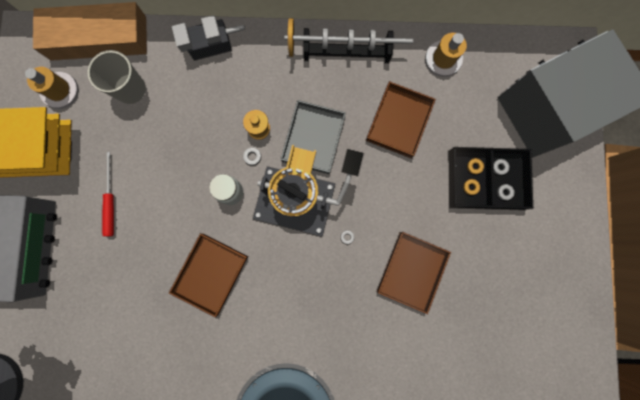

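```bash
sleep 1
```

```text
(no output)
```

View pics/scene0c.png

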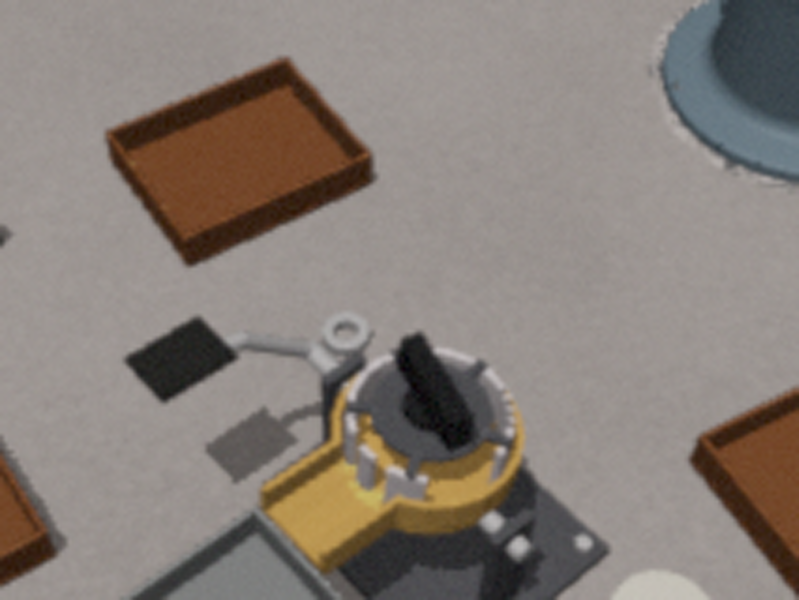

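View pics/top0c.png

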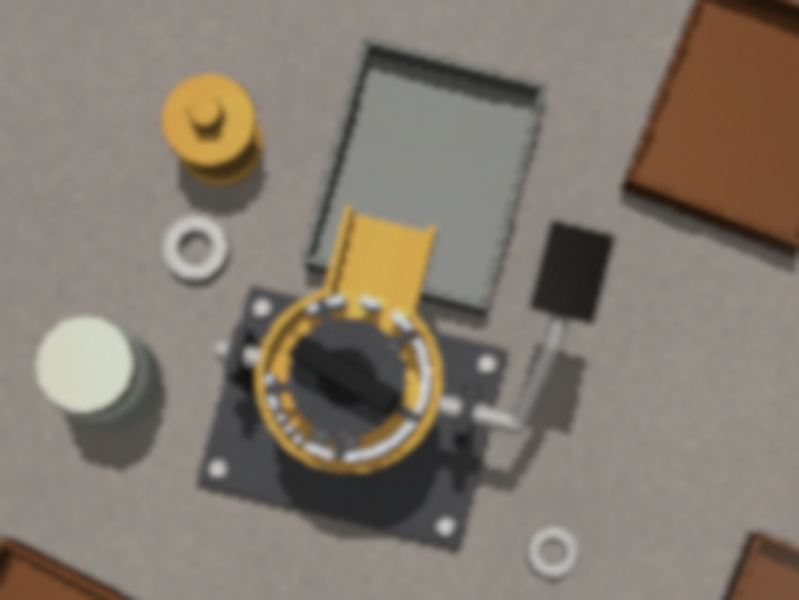

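The scene view shows the brass dispenser at about (335,205), its black bar at (336,194), the black pad at (268,185) and the grey tray at (278,267).

Candidates in the scene view:
- **Tray:** the grey one at (278,267) is under the spout. The brown ones at (283,132), (191,234) and (447,216) are look-alikes, so I'll leave them alone.
- **Bar:** (336,194) is the only black bar on the cap.
- **Pad:** (268,185) is the black plate on the steel arm. The black box at (174,150) is not it.

In the top view the bar points up-left, with the two slots at the spout. So the wide opening is to the left, about 75° anticlockwise of the spout.

```bash
cat > h.py <<'E'
import numpy as np,cv2
def P(c):
    R=cv2.Rodrigues(c["rvec"])[0]
    K=np.array([[c["fx"],0,c["cx"]],[0,c["fy"],c["cy"]],[0,0,1]])
    return K@np.c_[R,c["tvec"]]
def tri(c1,p1,c2,p2):
    X=cv2.triangulatePoints(P(c1),P(c2),np.array(p1,float).reshape(2,1),np.array(p2,float).reshape(2,1))[:,0]
    return X[:3]/X[3]
def proj(c,X): return cv2.projectPoints(np.atleast_2d(np.array(X,float)),c["rvec"],c["tvec"],np.array([[c["fx"],0,c["cx"]],[0,c["fy"],c["cy"]],[0,0,1]]),None)[0][:,0]
def back(c,p,z):
    M=P(c); H=np.c_[M[:,0],M[:,1],M[:,2]*z+M[:,3]]
    q=np.linalg.solve(H,[p[0],p[1],1]); return np.r_[q[:2]/q[2],z]
E
python3 - <<'E'
from rig import cams,nets
from h import *
s=cams.capture("scene");t=cams.capture("top")
def dark(c,box):
    x,y,w,h=box
    g=c["img"][y:y+h,x:x+w].max(2); m=(g<45).astype(np.uint8)
    n,l,st,ce=cv2.connectedComponentsWithStats(m)
    out=[]
    for i in np.argsort(-st[1:,4])[:3]+1:
        pts=np.argwhere(l==i)[:,::-1].astype(np.float32)
        r=cv2.minAreaRect(pts)
        out.append((st[i,4],np.round(ce[i]+[x,y],1),np.round(cv2.boxPoints(r)+[x,y],1).tolist()))
    return out
for nm,c,b in [("pad s",s,(245,165,45,40)),("pad t",t,(335,145,35,35)),("bar s",s,(322,172,30,42)),("bar t",t,(272,175,42,32))]:
    print(nm); [print("  ",o) for o in dark(c,b)]
for l in ["tray"]:
  for c in (s,t):
    for d in nets.trace(c,l):
        m=d["region"];col=c["img"][m].mean(0); 
        if col.max()-col.min()<25:
            r=cv2.minAreaRect(np.argwhere(m)[:,::-1].astype(np.float32)); print(d["conf"],col,np.round(cv2.boxPoints(r),1).tolist())
E
```

```text
pad s
   (np.int32(293), array([267.8, 185.4]), [[254.4, 185.2], [275.0, 173.4], [281.7, 185.2], [261.1, 196.9]])
pad t
   (np.int32(323), array([352.3, 162. ]), [[342.5, 171.1], [347.8, 149.7], [361.9, 153.2], [356.6, 174.6]])
bar s
   (np.int32(339), array([335.1, 195.6]), [[319.5, 186.1], [332.1, 178.5], [348.1, 205.1], [335.4, 212.7]])
bar t
   (np.int32(304), array([291.4, 190.7]), [[276.2, 194.1], [279.7, 180.2], [307.7, 187.2], [304.2, 201.1]])
0.78 [111.59677042 112.53405102 111.96138544] [[229.8000030517578, 265.70001220703125], [290.8999938964844, 219.8000030517578], [326.6000061035156, 267.5], [265.5, 313.3999938964844]]
0.59 [122.22822932 122.89550073 118.3766328 ] [[278.8999938964844, 161.1999969482422], [295.20001220703125, 98.9000015258789], [345.20001220703125, 112.0], [328.8999938964844, 174.3000030517578]]
```

```bash
python3 - <<'E'
from rig import cams
from h import *
s=cams.capture("scene");t=cams.capture("top")
p=tri(s,(267.8,185.4),t,(352.3,162.0)); print("pad",p, proj(s,p),proj(t,p))
c=np.array([[342.5,171.1],[347.8,149.7],[361.9,153.2],[356.6,174.6]])
w=np.array([back(t,q,p[2]) for q in c]); print(w, np.linalg.norm(w[1]-w[0]),np.linalg.norm(w[2]-w[1]))
d=w[1]-w[0];print("yaw",np.degrees(np.arctan2(d[1],d[0])))
im=[]
for c,(x,y) in ((s,(305,170)),(t,(262,160))):
    g=np.clip(c["img"][y:y+60,x:x+65,::-1].astype(float)*1.8,0,255).astype(np.uint8)
    im.append(cv2.resize(g,(390*1,360),interpolation=cv2.INTER_NEAREST))
cv2.imwrite("pics/bar.png",np.hstack(im))
E
```

```text
pad [ 0.55513436 -0.12627408  0.14139642] [[268.03662421 185.43854736]] [[352.49145994 161.87716055]]
[[ 0.5355077  -0.10634083  0.14139642]
 [ 0.58015665 -0.11627221  0.14139642]
 [ 0.57370629 -0.14515241  0.14139642]
 [ 0.52914577 -0.13503719  0.14139642]] 0.045740137035447055 0.029591781755595396
yaw -12.540285019417603
```

View pics/bar.png

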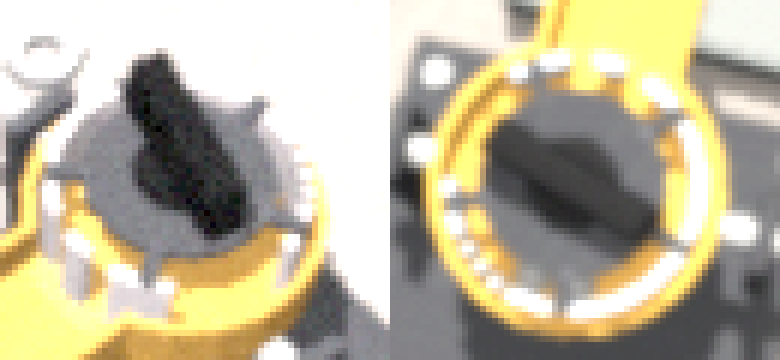

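```bash
python3 - <<'E'
from rig import cams
from h import *
from scipy.optimize import differential_evolution as DE
from scipy.spatial.transform import Rotation as R
s=cams.capture("scene");t=cams.capture("top")
yaw=np.radians(-12.9)
def M(c,x,y,w,h,th):
    m=np.zeros((400,640),np.uint8); m[y:y+h,x:x+w]=(c["img"][y:y+h,x:x+w].max(2)<th); return m
ms=M(s,322,172,30,42,24); mt=M(t,272,172,42,32,32)
for c,m,(x,y) in ((s,ms,(320,172)),(t,mt,(272,172))):
    print(m.sum()); 
    for r in c["img"][y:y+40:2,x:x+44].max(2)//1: print(" ".join("%3d"%v for v in r[::2]))
box=np.array([[a,b,c] for a in(-.031,.031) for b in(-.007,.007) for c in(-.012,.012)])
def sil(c,X):
    U=4; q=proj(c,X); m=np.zeros((400*U//4,640*U//4),np.uint8)
    h=cv2.convexHull((q*16).round().astype(np.int32).reshape(-1,1,2)); cv2.fillConvexPoly(m,h,1,shift=4); return m
def cost(v,ret=False):
    Rw=R.from_euler('z',yaw)*R.from_euler('y',-np.radians(4))*R.from_euler('z',v[3])
    X=Rw.apply(box)+v[:3]
    a=0
    for c,m in ((s,ms),(t,mt)):
        q=sil(c,X); a+=1-(q&m).sum()/max((q|m).sum(),1)
    return a
p0=tri(s,(336,194),t,(292,190)); print("tri",p0)
r=DE(cost,[(p0[0]-.02,p0[0]+.02),(p0[1]-.02,p0[1]+.02),(p0[2]-.03,p0[2]+.03),(0.6,1.7)],seed=1,maxiter=120,popsize=20)
print(r.x,r.fun)
pad=np.array([.5551,-.1263,.1414]); d=r.x[:3]-pad
print("pad->cap in yaw frame",R.from_euler('z',-yaw).apply(d))
E
```

```text
112
155 154 157 155 153 157 154 154 155 154 158 158 156 154 154 156 158 154 154 157 156 155
155 155 158 157 153 156 156 153 158 155 156 155 155 155 154 152 155 158 157 154 154 154
155 154 154 154 153 156 158 155 156 153 154 156 155 153 152 156 155 155 155 152 157 155
156 160 155 152 152 143 125 154 158 154 154 157 157 155 151 154 156 152 154 154 156 154
157 154 156 140  59  35  45 136 157 158 155 153 158 153 154 155 158 154 153 154 155 155
154 156 152 102  27  30  36  80 166 162 160 154 157 156 155 152 156 156 154 155 155 154
156 166 132  39  22  32  38  40 134 175 191 188 170 158 159 155 155 157 156 157 156 152
193 164 123  28  15  30  37  35  43 111 130 145 164 157 106 152 153 152 153 154 154 156
138 109 101  43  16  19  29  27  27  54  87 100 104  82  82 174 155 153 151 155 155 152
 90  87  85  75  33  21  21  37  38  32  63  81  84  72 125 175 179 153 156 153 155 154
 88  81  82  84  66  20  17  33  31  30  37  77  80  82 109 127 175 168 157 152 155 151
 81  83  79  84  54  13  19  19  35  35  34  66  78  82  80 119 126 142 159 153 155 152
 80  78  79  72  36  28  18  16  27  30 
[... 1897 characters left out ...]
5
161 139 125 126  96  73  75  76  76  75  69  58  50  45  42  38  69  89  84 113 138 182
176 141 126 177 131  94  74  75  76  75  76  77  72  59  52  85 125 134 152 129 159 172
164 166 157 138 128 114  87  80  76  78  79  77  76  82 104 126 136 165 192 153 181 109
 96 170 145 143 135 110  96  93  82  80  85  81 101 124 131 137 165 190 145 176 145  51
 73 104 178 157 135 160 136 107 105  79  88  91 117 138 160 186 182 146 175 154  66  42
 72  48 104 169 165 172 186 183 144  83 125 153 175 189 188 160 135 153 138  62  41  41
tri [ 0.4932866  -0.00524824  0.14452111]
[ 0.48119787 -0.01619914  0.11735921  1.21009642] 1.4642390289449114
pad->cap in yaw frame [-0.09661696  0.09082338 -0.02404079]
```

```bash
cat > fit.py <<'E'
from rig import cams
from h import *
from scipy.optimize import differential_evolution as DE
from scipy.spatial.transform import Rotation as R
pad=np.array([.5551,-.1263,.1414]); yaw=np.radians(-12.9)
def M(c,x,y,w,h,th):
    m=np.zeros((400,640),np.uint8); m[y:y+h,x:x+w]=(c["img"][y:y+h,x:x+w].max(2)<th); 
    m=cv2.morphologyEx(m,cv2.MORPH_CLOSE,np.ones((3,3),np.uint8))
    n,l,st,_=cv2.connectedComponentsWithStats(m); return (l==1+np.argmax(st[1:,4])).astype(np.uint8)
box=np.array([[a,b,c] for a in(-.031,.031) for b in(-.007,.007) for c in(-.012,.012)])
an=np.linspace(0,2*np.pi,24)
def sil(c,sets):
    m=np.zeros((400,640),np.uint8)
    for X in sets:
        h=cv2.convexHull((proj(c,X)*16).round().astype(np.int32).reshape(-1,1,2)); cv2.fillConvexPoly(m,h,1,shift=4)
    return m
def sets(v):
    Rw=R.from_euler('z',yaw)*R.from_euler('y',-np.radians(4))*R.from_euler('z',v[3])
    hub=np.r_[np.c_[v[4]*np.cos(an),v[4]*np.sin(an),0*an-.016],np.c_[v[4]*np.cos(an),v[4]*np.sin(an),0*an-.010]]
    return [Rw.apply(box)+v[:3],Rw.apply(hub)+v[:3]]
def run(s,t,ths=48,tht=44,a0=(0.6,1.7),sb=(322,172,30,42),tb=(272,178,42,28)):
    ms=M(s,*sb,ths); mt=M(t,*tb,tht)
    def cost(v):
        S=sets(v); a=0
        for c,m in ((s,ms),(t,mt)):
            q=sil(c,S); a+=1-(q&m).sum()/max((q|m).sum(),1)
        return a
    p0=np.array([.493,-.005,.1445])
    r=DE(cost,[(p0[0]-.02,p0[0]+.02),(p0[1]-.02,p0[1]+.02),(p0[2]-.03,p0[2]+.03),a0,(.008,.018)],seed=1,maxiter=150,popsize=15)
    print(np.round(r.x,4),r.fun,"rel",R.from_euler('z',-yaw).apply(r.x[:3]-pad))
    return r.x,ms,mt
if __name__=="__main__":
    s=cams.capture("scene");t=cams.capture("top")
    for a,b in((48,42),(48,46),(55,42)): v,ms,mt=run(s,t,a,b)
    im=[]
    for c,(x,y) in ((s,(305,170)),(t,(262,160))):
        g=cv2.resize(c["img"][y:y+60,x:x+65,::-1],(390,360),interpolation=cv2.INTER_NEAREST)
        for X in sets(v): cv2.polylines(g,[cv2.convexHull(((proj(c,X)-[x,y]+.5)*6).astype(np.int32).reshape(-1,1,2))],True,(0,0,255))
        im.append(g)
    cv2.imwrite("pics/fit.png",np.hstack(im))
E
python3 fit.py
```

```text
[ 0.4923 -0.0052  0.1376  1.2701  0.0133] 0.3147748812438128 rel [-0.08828026  0.10400554 -0.00380031]
[ 0.4921 -0.0048  0.1409  1.2813  0.0144] 0.3418933785069751 rel [-0.08854729  0.10439376 -0.0005412 ]
[ 0.4922 -0.0051  0.1377  1.2731  0.0132] 0.3007871746648062 rel [-0.08832088  0.10407995 -0.00368817]
```

View pics/fit.png

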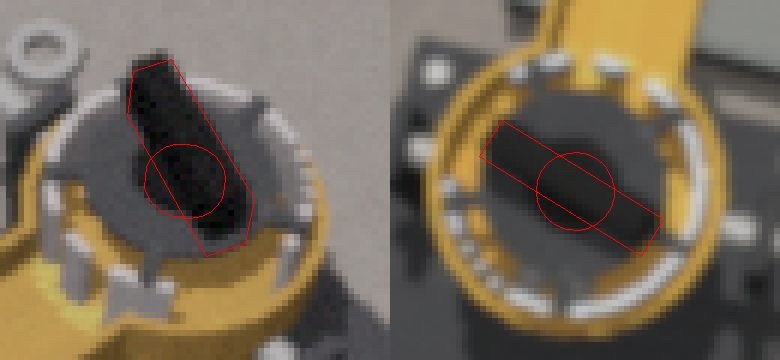

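Emit:
{"op": "move_arm", "data": {
  "deltas": [
    [[1.9,-3.5,0,0,0,7],[3.8,-7,0,0,0,14],[5.7,-10.5,0,0,0,21],[7.6,-14,0,0,0,28],[9.5,-17.5,0,0,0,35]]
  ],
  "claw": 0.35
}}

```text
clock: 1.62
tcp_pos: [0.2884, 0.371, 0.2314]
tcp_rot: [0.0, -0.119, 0.993, 0.0]
contact_force: [0.3, -0.1, -0.1]
width: 0.0298
```

```bash
python3 -c "
from rig import monitor as m
o=m.observe();print(o['clock'],o['joint_pos'],o['tcp_pos'],o['tcp_rot'],o['width'],o['contact_force'])"
```

```text
1.6167 [ 7.74977348e-01  1.64271579e-01 -2.05041898e-01  1.20103558e+00
 -1.08960789e-04  5.36757223e-01] [0.28837574 0.37098116 0.23144251] [ 2.10459384e-04 -1.18828607e-01  9.92914754e-01  9.32060459e-05] 0.029824787595235793 [ 0.33365503 -0.11926485 -0.0648579 ]
```

Emit:
{"op": "move_arm", "data": {
  "deltas": [
    [[1.9,-3.5,0,0,0,7],[3.8,-7,0,0,0,14],[5.7,-10.5,0,0,0,21],[7.6,-14,0,0,0,28],[9.5,-17.5,0,0,0,35]]
  ]
}}

```text
clock: 2.03
tcp_pos: [0.3721, 0.218, 0.2317]
tcp_rot: [0.0, -0.372, 0.928, 0.0]
contact_force: [-0.3, 0.5, 0.2]
width: 0.03
```

Emit:
{"op": "move_arm", "data": {
  "deltas": [
    [[2.0,-3.5,0,0,0,5],[4.0,-7,0,0,0,10],[6.0,-11,0,0,0,10],[8,-15,0,0,0,10],[10.0,-19,0,0,0,10]]
  ]
}}

```text
clock: 2.45
tcp_pos: [0.4681, 0.0357, 0.2317]
tcp_rot: [0.0, -0.449, 0.894, -0.0]
contact_force: [0.9, 0.7, 1.0]
width: 0.0297
```

```bash
cat > st.py <<'E'
from rig import monitor as m
import numpy as np
from scipy.spatial.transform import Rotation as R
o=m.observe()
Rc=R.from_quat(np.roll(o['tcp_rot'],-1))
print(o['clock'],np.round(o['joint_pos'],3),np.round(o['tcp_pos'],4),np.round(Rc.as_matrix(),3).tolist(),o['width'],np.round(o['contact_force'],1))
ax=np.array([-.068,.0156,.9976]); C=np.array([.4922,-.005,.139])
def target(bar_deg):  # jaw dir perpendicular to bar
    b=np.radians(bar_deg); x=np.array([np.cos(b),np.sin(b),0]); z=-ax; x-=z*(x@z); x/=np.linalg.norm(x)
    best=None
    for sg in (1,-1):
        T=R.from_matrix(np.c_[sg*x,np.cross(z,sg*x),z]); r=(T*Rc.inv()).as_rotvec(degrees=True)
        if best is None or np.linalg.norm(r)<np.linalg.norm(best): best=r
    return best
print("rot to grasp",target(59.9)); 
for h in (.04,-.010): print(h,(C+ax*h-o['tcp_pos'])*100)
E
python3 st.py
```

```text
2.45 [-0.059  0.163 -0.206  1.201  0.    -0.99 ] [0.4681 0.0357 0.2317] [[-0.597, -0.802, 0.001], [-0.802, 0.597, 0.0], [-0.001, -0.001, -1.0]] 0.029716844822902877 [0.9 0.7 1. ]
rot to grasp [-1.13228711 -3.79902406  6.58586925]
0.04 [ 2.13912385 -4.00669444 -5.2770745 ]
-0.01 [  2.47912385  -4.08469444 -10.2650745 ]
```

Emit:
{"op": "move_arm", "data": {
  "deltas": [
    [[0,0,0,0,0,0],[0,0,0,0,0,0],[0,0,0,0,0,0],[0,0,0,0,0,0],[0,0,0,0,0,0]]
  ]
}}

```text
clock: 2.87
tcp_pos: [0.4669, 0.0389, 0.2314]
tcp_rot: [-0.0, -0.45, 0.893, 0.0]
contact_force: [0.2, 0.0, -0.2]
width: 0.0298
```

```bash
python3 st.py
```

```text
2.8667 [-0.052  0.162 -0.208  1.201  0.    -0.986] [0.4669 0.0389 0.2314] [[-0.595, -0.804, -0.0], [-0.804, 0.595, 0.0], [-0.0, 0.0, -1.0]] 0.02981971320342929 [ 0.2  0.  -0.2]
rot to grasp [-1.12620417 -3.86091389  6.44620223]
0.04 [ 2.2627703  -4.33141733 -5.25362945]
-0.01 [  2.6027703   -4.40941733 -10.24162945]
```

Next I move above the cap with the tool tilted along its axis.

Emit:
{"op": "move_arm", "data": {
  "deltas": [
    [[0.8,-1.5,-0.5,-0.4,-1.3,2.1],[1.5,-3,-1.5,-0.8,-2.6,4.3],[2.26,-4.33,-2.5,-1.1,-3.9,6.4],[2.26,-4.33,-4,-1.1,-3.9,6.4],[2.26,-4.33,-4.8,-1.1,-3.9,6.4]]
  ]
}}

```text
clock: 3.28
tcp_pos: [0.4891, -0.0048, 0.1822]
tcp_rot: [0.026, -0.498, 0.866, -0.023]
contact_force: [-0.3, 0.8, 0.2]
width: 0.0299
```

Emit:
{"op": "move_arm", "data": {
  "deltas": [
    [[0,0,0,0,0,0],[0,0,0,0,0,0],[0,0,0,0,0,0],[0,0,0,0,0,0],[0,0,0,0,0,0]]
  ]
}}

```text
clock: 3.7
tcp_pos: [0.4907, -0.0054, 0.1842]
tcp_rot: [0.027, -0.498, 0.866, -0.024]
contact_force: [-0.1, -0.2, -0.7]
width: 0.0299
```

```bash
python3 st.py; python3 - <<'E'
from rig import cams
from h import *
im=[]
for n,(x,y) in (("scene",(280,130)),("top",(240,130))):
    c=cams.capture(n); im.append(cv2.resize(c["img"][y:y+110,x:x+100,::-1],(400,440),interpolation=cv2.INTER_CUBIC))
cv2.imwrite("pics/ab.png",np.hstack(im))
E
```

```text
3.7 [-0.137  0.167 -0.33   1.002 -0.006 -1.18 ] [ 0.4907 -0.0054  0.1842] [[-0.502, -0.862, 0.07], [-0.864, 0.503, -0.015], [-0.022, -0.069, -0.997]] 0.029913260402989878 [-0.1 -0.2 -0.7]
rot to grasp [-0.01816133  0.13628778  0.14333964]
0.04 [-0.12126863  0.10131696 -0.53066226]
-0.01 [ 0.21873137  0.02331696 -5.51866226]
```

View pics/ab.png

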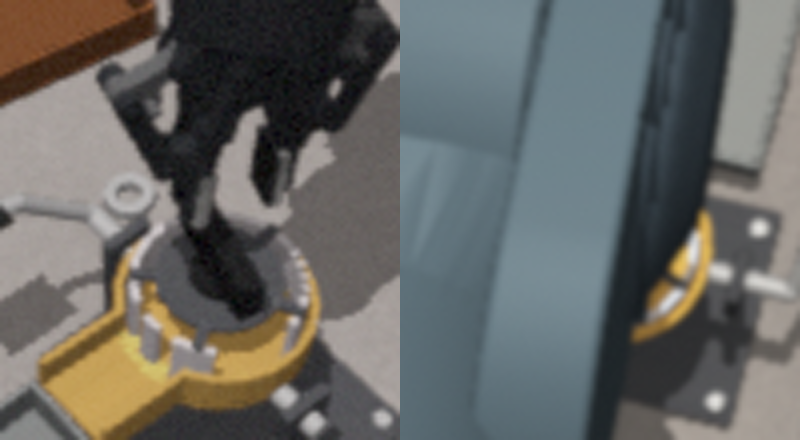

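The scene crop shows the fingers straddling the bar, at about crop (235,190), so I go down.

Emit:
{"op": "move_arm", "data": {
  "deltas": [
    [[0.05,0,-1.2,0,0,0],[0.1,0,-2.4,0,0,0],[0.15,0,-3.5,0,0,0],[0.2,0,-4.5,0,0,0],[0.22,0,-5.1,0,0,0]]
  ]
}}

```text
clock: 4.22
tcp_pos: [0.4937, -0.006, 0.1333]
tcp_rot: [0.027, -0.498, 0.866, -0.025]
contact_force: [-3.7, -0.4, 30.8]
width: 0.0299
```

```bash
python3 st.py
```

```text
4.2167 [-0.137  0.209 -0.417  0.871 -0.006 -1.18 ] [ 0.4937 -0.006   0.1333] [[-0.503, -0.861, 0.072], [-0.864, 0.503, -0.016], [-0.022, -0.07, -0.997]] 0.029906655060514393 [-3.7 -0.4 30.8]
rot to grasp [0.02443232 0.22903613 0.18108405]
0.04 [-0.42140893  0.16132611  4.55672421]
-0.01 [-0.08140893  0.08332611 -0.43127579]
```

Contact at 31 N, so I back off 5 mm and look.

Emit:
{"op": "move_arm", "data": {
  "deltas": [
    [[0,0,0.5,0,0,0],[0,0,0.5,0,0,0],[0,0,0.5,0,0,0],[0,0,0.5,0,0,0],[0,0,0.5,0,0,0]]
  ]
}}

```text
clock: 4.63
tcp_pos: [0.4921, -0.0056, 0.1373]
tcp_rot: [0.026, -0.498, 0.867, -0.024]
contact_force: [-0.6, 0.1, -0.3]
width: 0.03
```

```bash
python3 st.py; python3 - <<'E'
from rig import cams
from h import *
im=[]
for n,(x,y) in (("scene",(280,130)),("top",(240,130))):
    c=cams.capture(n); im.append(cv2.resize(np.clip(c["img"][y:y+110,x:x+100,::-1]*1.6,0,255).astype(np.uint8),(400,440),interpolation=cv2.INTER_CUBIC))
cv2.imwrite("pics/ab2.png",np.hstack(im))
E
```

```text
4.6333 [-0.137  0.206 -0.41   0.885 -0.006 -1.18 ] [ 0.4921 -0.0056  0.1373] [[-0.503, -0.862, 0.069], [-0.864, 0.503, -0.015], [-0.021, -0.067, -0.998]] 0.03003796011487895 [-0.6  0.1 -0.3]
rot to grasp [-0.03262992  0.03686786  0.17974182]
0.04 [-0.26538276  0.12361207  4.16479248]
-0.01 [ 0.07461724  0.04561207 -0.82320752]
```

View pics/ab2.png

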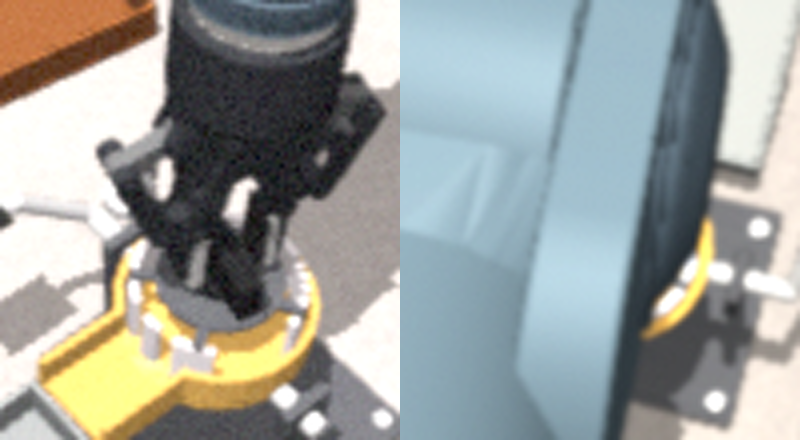

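Emit:
{"op": "move_arm", "data": {
  "deltas": [
    [[0,0,0.2,0,0,0],[0,0,0.2,0,0,0],[0,0,0.2,0,0,0],[0,0,0.2,0,0,0],[0,0,0.2,0,0,0]]
  ],
  "claw": 0
}}

```text
clock: 5.15
tcp_pos: [0.4925, -0.006, 0.1397]
tcp_rot: [0.026, -0.498, 0.867, -0.024]
contact_force: [-0.1, -2.6, 2.2]
width: 0.0125
```

```bash
python3 st.py; python3 -c "
from rig import monitor as m
print(m.observe()['torque'])"
```

```text
5.15 [-0.137  0.204 -0.406  0.89  -0.007 -1.18 ] [ 0.4925 -0.006   0.1397] [[-0.503, -0.861, 0.069], [-0.864, 0.503, -0.016], [-0.021, -0.068, -0.997]] 0.012480495475899677 [-0.1 -2.6  2.2]
rot to grasp [0.01884754 0.0888989  0.19387674]
0.04 [-0.30657428  0.16417274  3.92089915]
-0.01 [ 0.03342572  0.08617274 -1.06710085]
[-0.37129276  0.1343894  -0.08246372]
```

Gripped (12.5 mm). Turning clockwise about the cap axis.

Emit:
{"op": "move_arm", "data": {
  "deltas": [
    [[0,0,0,0.41,-0.09,-6],[0,0,0,0.82,-0.19,-12],[0,0,0,1.22,-0.28,-18],[0,0,0,1.63,-0.37,-24],[0,0,0,2.04,-0.47,-30]]
  ]
}}

```text
clock: 5.57
tcp_pos: [0.4922, -0.0056, 0.1397]
tcp_rot: [0.031, -0.254, 0.967, -0.016]
contact_force: [-1.6, -2.0, 3.6]
width: 0.0127
```

```bash
python3 st.py
```

```text
5.5667 [-0.136  0.203 -0.406  0.891 -0.006 -0.65 ] [ 0.4922 -0.0056  0.1397] [[-0.869, -0.489, 0.069], [-0.491, 0.871, -0.016], [-0.052, -0.048, -0.997]] 0.012693329149867014 [-1.6 -2.   3.6]
rot to grasp [-2.08567017  0.53411206 30.46232089]
0.04 [-0.27340136  0.11896433  3.9230858 ]
-0.01 [ 0.06659864  0.04096433 -1.0649142 ]
```

Emit:
{"op": "move_arm", "data": {
  "deltas": [
    [[0,0,0,0.41,-0.09,-6],[0,0,0,0.82,-0.19,-12],[0,0,0,1.22,-0.28,-18],[0,0,0,1.63,-0.37,-24],[0,0,0,2.04,-0.47,-30]]
  ]
}}

```text
clock: 5.98
tcp_pos: [0.4921, -0.005, 0.1396]
tcp_rot: [0.034, 0.006, 0.999, -0.007]
contact_force: [-1.3, 1.3, 3.6]
width: 0.0127
```

Emit:
{"op": "move_arm", "data": {
  "deltas": [
    [[0,0,0,0.34,-0.08,-5],[0,0,0,0.68,-0.16,-10],[0,0,0,0.88,-0.2,-13],[0,0,0,0.88,-0.2,-13],[0,0,0,0.88,-0.2,-13]]
  ]
}}

```text
clock: 6.4
tcp_pos: [0.4922, -0.0048, 0.1396]
tcp_rot: [0.035, 0.116, 0.993, -0.003]
contact_force: [-2.3, 3.2, 5.8]
width: 0.0124
```

```bash
python3 st.py; python3 - <<'E'
from rig import cams
from h import *
im=[]
for n,(x,y) in (("scene",(280,130)),("top",(240,130))):
    c=cams.capture(n); im.append(cv2.resize(np.clip(c["img"][y:y+110,x:x+100,::-1]*1.6,0,255).astype(np.uint8),(400,440),interpolation=cv2.INTER_CUBIC))
cv2.imwrite("pics/ab3.png",np.hstack(im))
E
```

```text
6.4 [-0.135  0.204 -0.406  0.891 -0.005  0.097] [ 0.4922 -0.0048  0.1396] [[-0.971, 0.23, 0.069], [0.23, 0.973, -0.015], [-0.07, 0.001, -0.998]] 0.0124159421015097 [-2.3  3.2  5.8]
rot to grasp [-5.04597468  1.13564435 73.07093908]
0.04 [-0.26743276  0.04318112  3.92631496]
-0.01 [ 0.07256724 -0.03481888 -1.06168504]
```

View pics/ab3.png

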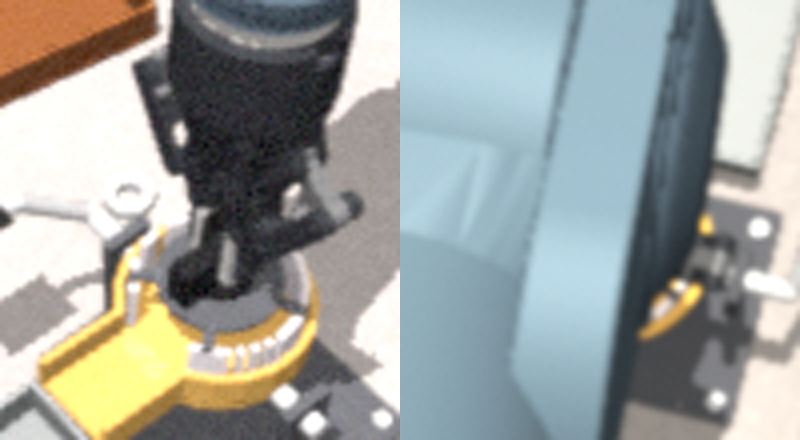

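The wide opening now faces the spout, at about crop (165,300) in the scene view. I release and rise.

Emit:
{"op": "move_arm", "data": {
  "deltas": [
    [[0,0,0,0,0,0],[0,0,0,0,0,0],[0,0,0,0,0,0],[0,0,0,0,0,0],[0,0,0,0,0,0]]
  ],
  "claw": 0.33
}}

```text
clock: 6.92
tcp_pos: [0.4922, -0.0057, 0.1392]
tcp_rot: [0.035, 0.117, 0.993, -0.004]
contact_force: [-1.1, -0.1, -0.4]
width: 0.0283
```

Emit:
{"op": "move_arm", "data": {
  "deltas": [
    [[-0.07,0,1,0,0,0],[-0.2,0,3,0,0,0],[-0.34,0,5,0,0,0],[-0.5,0,8,0,0,0],[-0.5,0,10,0,0,0]]
  ]
}}

```text
clock: 7.33
tcp_pos: [0.4873, -0.0057, 0.2414]
tcp_rot: [0.036, 0.117, 0.993, -0.004]
contact_force: [1.2, -0.5, -0.0]
width: 0.0281
```

Emit:
{"op": "move_arm", "data": {
  "deltas": [
    [[0,-3,0,0,0,0],[0,-6.5,0,0,0,0],[0,-10,0,0,0,0],[0,-13,0,0,0,0],[0,-16,0,0,0,0]]
  ],
  "claw": 0
}}

```text
clock: 7.75
tcp_pos: [0.4871, -0.1673, 0.2395]
tcp_rot: [0.035, 0.117, 0.993, -0.004]
contact_force: [0.4, -0.2, 0.2]
width: -0.0002
```

```bash
python3 st.py; python3 - <<'E'
from rig import cams
from h import *
im=[]
for n,(x,y) in (("scene",(280,140)),("top",(240,130))):
    c=cams.capture(n); im.append(cv2.resize(np.clip(c["img"][y:y+110,x:x+100,::-1]*1.6,0,255).astype(np.uint8),(400,440),interpolation=cv2.INTER_CUBIC))
cv2.imwrite("pics/ab4.png",np.hstack(im))
E
```

```text
7.75 [-0.464  0.19  -0.156  1.156  0.016 -0.229] [ 0.4871 -0.1673  0.2395] [[-0.97, 0.232, 0.069], [0.231, 0.973, -0.017], [-0.071, -0.0, -0.997]] -0.00017507529272667473 [ 0.4 -0.2  0.2]
rot to grasp [-4.95031168  1.22512017 73.17842782]
0.04 [ 0.23878706 16.29135912 -6.05486093]
-0.01 [  0.57878706  16.21335912 -11.04286093]
```

View pics/ab4.png

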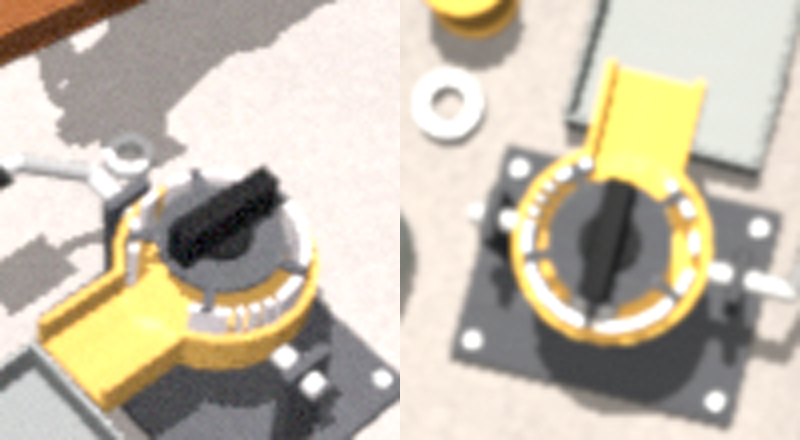

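The top crop shows the bar in line with the spout, with its opening end at crop (625,185). The cap is aligned and the pan is at rest. Next I go over the pad with the fingers shut.

Emit:
{"op": "move_arm", "data": {
  "deltas": [
    [[1.7,1.0,0,0,0,0],[3.4,2.1,-1,0,0,0],[5.1,3.1,-3,0,0,0],[6.8,4.1,-5,0,0,0],[6.8,4.1,-7.0,0,0,0]]
  ]
}}

```text
clock: 8.27
tcp_pos: [0.5582, -0.1225, 0.1688]
tcp_rot: [0.036, 0.115, 0.993, -0.004]
contact_force: [-0.3, 0.1, -0.1]
width: -0.0001
```

Emit:
{"op": "move_arm", "data": {
  "deltas": [
    [[0,0,0,0,0,0],[0,0,0,0,0,0],[0,0,0,0,0,0],[0,0,0,0,0,0],[0,0,0,0,0,0]]
  ]
}}

```text
clock: 8.68
tcp_pos: [0.556, -0.1251, 0.1711]
tcp_rot: [0.036, 0.117, 0.992, -0.005]
contact_force: [-0.2, 0.4, 0.1]
width: 0.0
```

```bash
python3 st.py; python3 - <<'E'
from rig import cams
from h import *
im=[]
for n,(x,y) in (("scene",(220,120)),("top",(300,110))):
    c=cams.capture(n); im.append(cv2.resize(np.clip(c["img"][y:y+110,x:x+100,::-1]*1.6,0,255).astype(np.uint8),(400,440),interpolation=cv2.INTER_CUBIC))
cv2.imwrite("pics/ab5.png",np.hstack(im))
pad=np.array([.5551,-.1263,.1414]); f=np.array([.975,-.223,0]); 
from scipy.spatial.transform import Rotation as R
yv=np.array([.223,.975,0]); r0=f*.0811+np.array([0,0,.0588])
for d in (5,10,15,20,25,30,34): print(d,np.round((R.from_rotvec(yv*np.radians(d)).apply(r0)-r0)*100,2))
E
```

```text
8.6833 [-0.336  0.326 -0.154  1.018  0.007 -0.102] [ 0.556  -0.1251  0.1711] [[-0.97, 0.233, 0.071], [0.232, 0.973, -0.018], [-0.073, -0.001, -0.997]] 3.9146128725877553e-05 [-0.2  0.4  0.1]
rot to grasp [-5.00493787  1.36252321 73.19783903]
0.04 [-6.64760675 12.0760851   0.78249339]
-0.01 [-6.30760675 11.9980851  -4.20550661]
5 [ 0.47 -0.11 -0.73]
10 [ 0.88 -0.2  -1.5 ]
15 [ 1.21 -0.28 -2.3 ]
20 [ 1.48 -0.34 -3.13]
25 [ 1.68 -0.38 -3.98]
30 [ 1.81 -0.41 -4.84]
34 [ 1.85 -0.42 -5.54]
```

View pics/ab5.png

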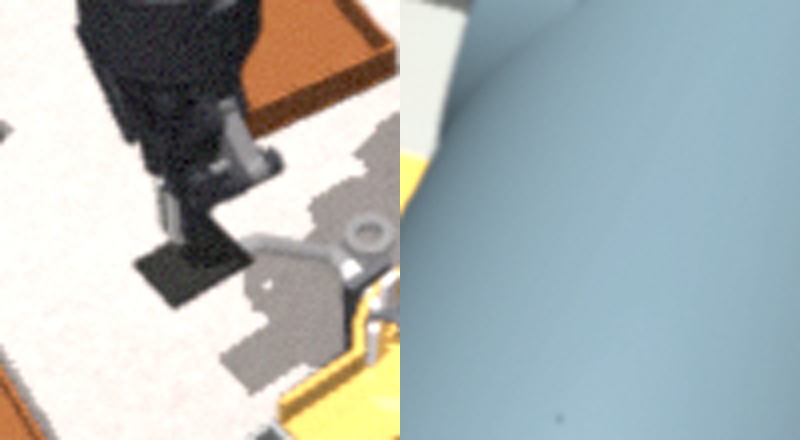

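The fingertips are above the pad, at crop (185,235). I press down along the pad's arc.

Emit:
{"op": "move_arm", "data": {
  "deltas": [
    [[0,0,-1.4,0,0,0],[0,0,-2.6,0,0,0],[0.1,0,-3.1,0,0,0],[0.3,-0.06,-3.4,0.4,1.7,0],[0.47,-0.11,-3.7,0.7,2.9,0]]
  ]
}}

```text
clock: 9.2
tcp_pos: [0.5609, -0.1262, 0.1342]
tcp_rot: [0.01, 0.117, 0.993, -0.001]
contact_force: [-0.9, 0.8, 5.4]
width: -0.0
```

Emit:
{"op": "move_arm", "data": {
  "deltas": [
    [[0.2,-0.05,-0.4,0.3,1.4,0],[0.4,-0.1,-0.8,0.7,2.9,0],[0.6,-0.13,-1.2,1,4.3,0],[0.75,-0.17,-1.6,1.3,5.7,0],[0.9,-0.2,-2.0,1.6,7.2,0]]
  ]
}}

```text
clock: 9.62
tcp_pos: [0.5696, -0.1281, 0.114]
tcp_rot: [-0.054, 0.117, 0.992, 0.005]
contact_force: [-0.8, 0.7, 5.6]
width: 0.0001
```

```bash
python3 st.py; python3 - <<'E'
from rig import cams
from h import *
c=cams.capture("scene");x,y=220,120; cv2.imwrite("pics/ab6.png",cv2.resize(np.clip(c["img"][y:y+130,x:x+170,::-1]*1.6,0,255).astype(np.uint8),(680,520),interpolation=cv2.INTER_CUBIC))
E
```

```text
9.6167 [-0.323  0.548  0.036  1.168 -0.012 -0.088] [ 0.5696 -0.1281  0.114 ] [[-0.967, 0.232, -0.107], [0.231, 0.973, 0.023], [0.109, -0.002, -0.994]] 0.000101733093411894 [-0.8  0.7  5.6]
rot to grasp [-0.47883735 -8.89319374 73.45018738]
0.04 [-8.01461803 12.37331254  6.4944432 ]
-0.01 [-7.67461803 12.29531254  1.5064432 ]
```

View pics/ab6.png

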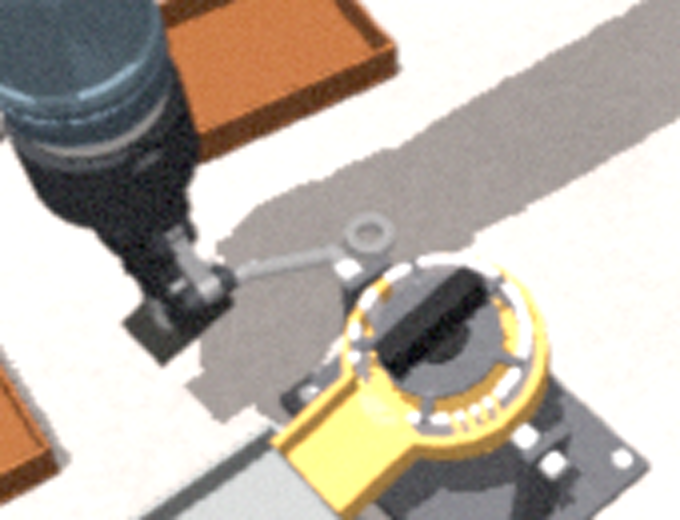

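Tipping works at 5.6 N. Continuing to the stop.

Emit:
{"op": "move_arm", "data": {
  "deltas": [
    [[0.2,-0.05,-0.6,0.3,1.5,0],[0.35,-0.08,-1.2,0.6,3,0],[0.45,-0.1,-1.8,1,4.5,0],[0.5,-0.12,-2.4,1.3,6,0],[0.5,-0.12,-2.8,1.6,7.5,0]]
  ]
}}

```text
clock: 10.08
tcp_pos: [0.575, -0.1294, 0.0873]
tcp_rot: [-0.12, 0.116, 0.986, 0.011]
contact_force: [-2.1, 1.1, 35.2]
width: 0.0001
```

Emit:
{"op": "move_arm", "data": {
  "deltas": [
    [[0,0,-0.1,0,0,0],[0,0,-0.2,0,0,0],[0,0,-0.2,0,0,0],[0,0,-0.2,0,0,0],[0,0,-0.2,0,0,0]]
  ]
}}

```text
clock: 10.5
tcp_pos: [0.5765, -0.1298, 0.087]
tcp_rot: [-0.118, 0.116, 0.986, 0.011]
contact_force: [0.2, -0.6, 18.5]
width: -0.0002
```

```bash
python3 st.py; cat > sn.py <<'E'
import sys
from rig import cams
from h import *
c=cams.capture("scene");x,y=220,150; cv2.imwrite(sys.argv[1],cv2.resize(np.clip(c["img"][y:y+170,x:x+190,::-1]*1.4,0,255).astype(np.uint8),(665,595),interpolation=cv2.INTER_CUBIC))
E
python3 sn.py pics/ab7.png
```

```text
10.5 [-0.316  0.7    0.207  1.314 -0.025 -0.078] [ 0.5765 -0.1298  0.087 ] [[-0.945, 0.232, -0.229], [0.227, 0.973, 0.049], [0.235, -0.006, -0.972]] -0.00020258771466789962 [ 0.2 -0.6 18.5]
rot to grasp [  2.81897221 -15.98814414  73.37673994]
0.04 [-8.6983643  12.54126996  9.19071401]
-0.01 [-8.3583643  12.46326996  4.20271401]
```

View pics/ab7.png

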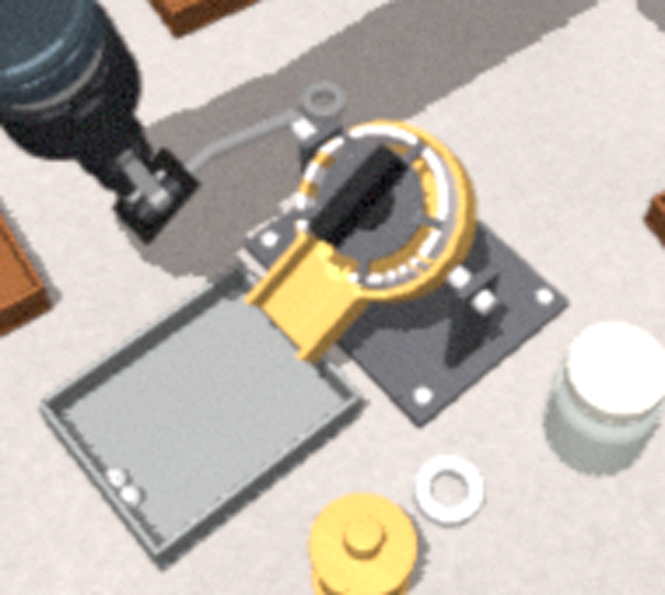

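Both balls are in the tray, at crop (118,477) and (130,493). I let the pan back up along the arc.

Emit:
{"op": "move_arm", "data": {
  "deltas": [
    [[0,0,0.6,-0.3,-1.5,0],[-0.05,0.02,1.2,-0.6,-3,0],[-0.1,0.04,1.8,-1,-4.5,0],[-0.25,0.07,2.4,-1.3,-6,0],[-0.45,0.1,3.0,-1.6,-7.5,0]]
  ]
}}

```text
clock: 10.97
tcp_pos: [0.572, -0.1288, 0.115]
tcp_rot: [-0.051, 0.117, 0.992, 0.005]
contact_force: [2.9, -0.7, 6.5]
width: 0.0001
```

Emit:
{"op": "move_arm", "data": {
  "deltas": [
    [[-0.2,0.05,0.5,-0.3,-1.4,0],[-0.4,0.1,1.0,-0.7,-2.9,0],[-0.6,0.14,1.5,-1,-4.3,0],[-0.8,0.18,2.0,-1.3,-5.7,0],[-1.0,0.22,2.5,-1.6,-7.2,0]]
  ]
}}

```text
clock: 11.38
tcp_pos: [0.5608, -0.1263, 0.1397]
tcp_rot: [0.012, 0.117, 0.993, -0.002]
contact_force: [0.4, 0.4, 5.1]
width: 0.0
```

Emit:
{"op": "move_arm", "data": {
  "deltas": [
    [[0,0,1,0,0,0],[0,0,3,0,0,0],[0,0,6,0,0,0],[0,-3,9,0,0,0],[0,-6,12,0,0,0]]
  ]
}}

```text
clock: 11.8
tcp_pos: [0.559, -0.1839, 0.2581]
tcp_rot: [0.009, 0.115, 0.993, -0.001]
contact_force: [0.8, 0.1, -0.1]
width: -0.0005
```

Emit:
{"op": "move_arm", "data": {
  "deltas": [
    [[0,-3,0,0,0,0],[0,-6,0,0,0,0],[0,-9,0,0,0,0],[0,-12,0,0,0,0],[0,-12,0,0,0,0]]
  ]
}}

```text
clock: 12.22
tcp_pos: [0.5587, -0.3101, 0.2558]
tcp_rot: [0.009, 0.12, 0.993, -0.002]
contact_force: [-0.8, -0.3, -0.7]
width: -0.0001
```

```bash
python3 st.py; python3 sn.py pics/ab8.png; python3 - <<'E'
from rig import cams,nets
from h import *
t=cams.capture("top"); x,y=240,90
cv2.imwrite("pics/ab9.png",cv2.resize(np.clip(t["img"][y:y+150,x:x+160,::-1]*1.4,0,255).astype(np.uint8),(640,600),interpolation=cv2.INTER_CUBIC))
for c in (cams.capture("scene"),t): print([(np.round(d["box"],1).tolist(),round(d["conf"],2)) for d in nets.recognise(c,"ball0_center")])
E
```

```text
12.2167 [-0.608  0.498  0.329  1.385  0.004 -0.368] [ 0.5587 -0.3101  0.2558] [[-0.971, 0.237, 0.017], [0.237, 0.971, -0.007], [-0.018, -0.002, -1.0]] -6.494988974740187e-05 [-0.8 -0.3 -0.7]
rot to grasp [-3.56465797 -1.71478909 73.61591003]
0.04 [-6.92423391 30.5716011  -7.68814647]
-0.01 [ -6.58423391  30.4936011  -12.67614647]
[]
[]
```

View pics/ab8.png

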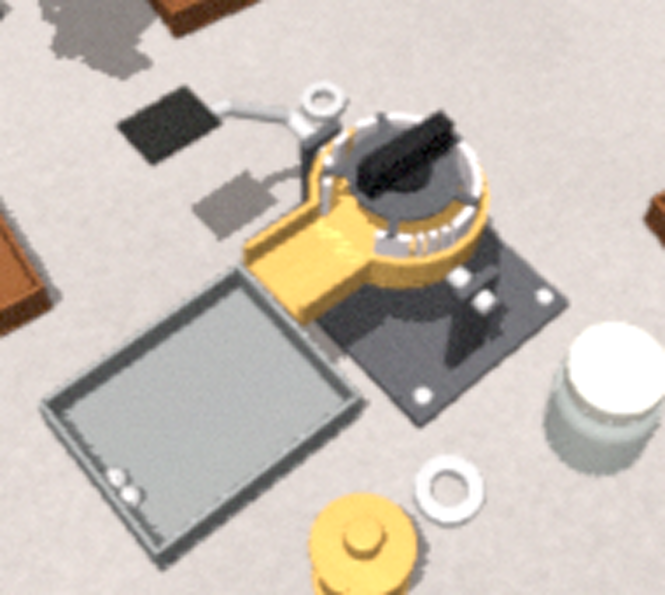

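View pics/ab9.png

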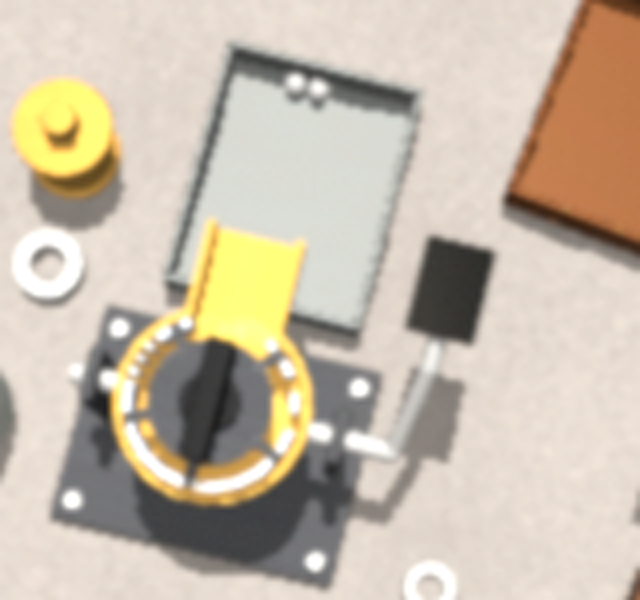

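Both views show the two balls at rest against the tray's far wall, at (118,477)/(130,493) in the scene crop and (295,85)/(318,91) in the top crop. The pan is back at rest, the cap is in line with the spout, and the arm is clear.

```bash
python3 -c "
from rig import job_done
print(job_done())"
```

```text
the job is handed in; nothing more can be done
None
```

Both balls are in the grey tray and the job is handed in, at about 12.3 s on the robot's clock.

- **What I did:** I gripped the cap's bar and turned it about 73° clockwise, so its wide opening faces the spout. I then pressed the lever pad down to its stop, let the pan rise back along its arc and moved the arm clear.
- **Last checks:** Both camera views show the balls lying still inside the tray against its far wall, at the same spots as when the pan was tipped. The pan is back at rest and the bar is in line with the spout. The arm is clear and the wrist force reads about 1 N, which is just noise.
- **What disagreed:** The network never detected the balls, so their place in the tray is judged by eye from the pictures. I did not measure the final cap and pan angles either.
- **Force:** On the first descent the fingertips pressed down on something, probably the cap disc, with about 31 N, so I backed off. The press against the pan's stop reached about 35 N. These were readings at the end of each move, so brief peaks in between would not have shown.

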